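# Swing out and lock the outrigger arm of a plate-carving cradle

### The arm

A 6-joint arm with a two-finger parallel gripper is mounted at the origin on the work surface. World frame = base frame: x ahead of the robot, y to its left, z up, the work surface at z = 0. Lengths are in m, angles in rad, forces in N, time in s.
With the tool pointing down it reaches from about 0.15 to 0.775 m from the base axis. Payload 6.1 kg.
Tool frame: the origin (TCP) lies on the centre line of the jaws, within the pads' length; the fingertips stand 25 mm ahead of it and the grasp point (between the pads) lies 6 mm ahead of it; y points along the fingers, x is the direction in which the jaws open and shut, and the axes are right-handed (so a half turn about y gives the same grasp; the last joint's range is limited). The gripper opens to 85 mm and grips with 20 to 120 N. Pads are 22 mm wide; open, the fingers measure 114 mm over their backs; the gripper's body (76 mm by 85 mm) begins 54 mm behind the grasp point. The pads swing forward as they close: fully open they stand 13 mm farther back than shut.
Start: joints at [1.241, 0.126, -0.04, 1.405, 0, 1.571], TCP at [0.17, 0.497, 0.256] pointing down, gripper open.
Joint ranges: [-2.72, 2.72], [-0.95, 1.95], [-1.27, 1.35], [-1.78, 2.02], [-1.46, 1.47], [-3.14, 3.14]. Speed limits (rad/s): [2.39, 2.39, 3.01, 3.14, 3.14, 3.14].

### API

Orientations are given as a unit quaternion [x, y, z, w].
In Python, from rig import env, camera, job gives the robot as it stands.
- The arm moves only by the shell command python3 -m jog 'ROWS' [FORCE]. ROWS is JSON, a list of rows, each a list of 3 entries, a list of its own where there are three numbers: the opening, from 0 (shut) to 1 (fully open), then the shift along the world's x, y, z in cm, then the turn, a rotation vector about the world's x, y, z in degrees. A call has 1 to 12 rows; each row shifts and turns the pose as measured when the row begins; what a row does not reach is not made up. A row lasts 1/8 s, in which the tool goes at most 62.5 mm and 10.7 degrees, less where a joint would pass 70% of its speed; a pose out of reach is approached as far as the arm can. A call is refused whole if a number of a shift passes 6.25 or a number of a turn 10.7, either way. A call with a gripper value outside its range is refused whole. The fingers move at their own pace and stop on an object; FORCE is the grip in N (left out, the last holds). Time passes only in rows, so rows that do not move let the fingers close. It gives the time, the measured TCP pose, the force and the opening at its end, in the units of the state.
- env.read_state(): the state, without advancing time (a new reading comes with each control period).
- camera(name): name is "scene" or "top" or "wrist"; returns a dict with "frame" (420x560x3 uint8, blue, green, red), "camera_matrix" (3x3 intrinsics, pixels), "origin" and "attitude" of the camera in the world; the wrist camera has in their place "mount" (4x4, takes a point from camera to tool coordinates, whose origin is the TCP and whose axes are the tool frame's). Camera axes: x right, y down, z forward; pixel columns grow to the right and rows downward; lengths in m; the calibration is good to about 2 mm. A picture is of the moment at which its call begins: read the wrist's pose just before it. There is no depth.
- job.job_done(): hands the job in, once; it reports no verdict.
The state is a dict: "time": time; "joint_positions": joint angles; "joint_velocities": joint speeds; "tau": joint torques, N m; "tool_pos": TCP position; "eef_rot": TCP orientation; "contact_force": force on the tool from outside, world axes, zero at the start; "wrist_torque": the same for the moment, N m; "finger_gap": finger opening in m.
Only numpy, scipy, OpenCV 4.12 (cv2) and the standard library are available. Lean on these libraries where they do the work, as an engineer would, in place of code of your own. Each camera call takes 0.05 s, during which the arm holds its last target. There are 200 camera calls.

### The job

Get the carving cradle ready for a long plate: swing its red support arm out, away from the board, until it clicks past its sprung catch and sits fully home against the stop, without wrenching it (never push much harder than 25 N); then drive the brass locking peg on the arm fully down with the mallet (touch the peg with nothing but the mallet), and set the mallet back down on the bench, clear of the cradle and its arm. Leave the jar, spectacles, bridge and clamp alone.

Things in the scene. Friction and masses are not known exactly. Their poses are not given: they have to be found in the camera images.
- cradle: carving cradle fixed to the bench: beech board 130 x 270 mm, top of its cork pads 28 mm high. Origin on the bench, on the vertical hinge axis of the arm; in its frame the board covers x -161 to -31, y -50 to 220 mm, and the arm works on its +x side. Carries a brass sector plate (12 mm high, 50 to 80 mm from the hinge), the sprung catch and a steel stop post (11 mm thick, 35 mm high, 97 mm out)
- bracket: fixed hinge bracket that carries the arm: origin on the bench on the hinge axis, x and y axes those of the cradle, hinge pin 44 mm high. The sector plate around it, with catch and stop, is clamped at a different angle every time; that angle is not given
- leg (a joint): angle of the red arm, rad: 0 = folded, along the cradle's +y; grows as it swings out, clockwise from above (pi/2 = along +x). Starts at 0.1 to 0.4. Free (1 N at the knob) until the sprung catch, about 0.18 before home, which takes about 7 to 12 N at the knob; then it snaps home on the hard stop and is held. Home is anywhere from 1.32 to 1.82: feel for it (or see the stop post)
- knob (a point): grip point on the axis of the arm's upright wooden knob, 64 mm above the bench, 150 mm from the hinge axis. Knob 24 mm in diameter from 54 to 78 mm height (thinner below, top at 82 mm). The arm is a bar 185 mm long from the hinge, 28 mm wide, top 34 mm high, with a 32 mm round foot at 182 mm
- peg (a joint): how far the sprung brass locking peg is down, m: 0 = up, 0.013 = fully down. It needs about 12 to 16 N to pass its click, then stays at about 0.011; it passes 0.004 only when the arm is fully home, as it enters a hole in the sector plate
- peg_cap: flat round cap of the locking peg, 20 mm in diameter, 8 mm thick; origin at the centre of its top face, z up, 65 mm from the hinge axis along the arm, 75 mm above the bench when up and 62 mm when down. It stands out of a 26 mm round boss on the arm whose top is at 57 mm
- mallet: brass-headed mallet of 0.38 kg standing on its striking face: head 36 mm in diameter, 60 mm high, axis z; origin at the centre of the lower striking face; the wooden handle, 16 mm square, runs level along -x of the mallet, its middle 36 mm above the striking face, its end 174 mm from the head's axis
- mallet_grip (a point): point on the middle of the mallet's handle 45 mm from the head's axis (36 mm above the lower face); a good place to grip across the handle
- glue_jar: amber glass jar 60 mm in diameter, 85 mm high; origin at the centre of its underside; bystander
- spectacles: folded spectacles 134 mm wide, 43 mm high, lying along their y; origin under their middle; bystander
- bridge_blank: standing wooden cello bridge 86 mm wide, 67 mm high, wide along its y; origin under its middle; bystander
- bar_clamp: bar clamp with a red handle lying on the bench, about 320 x 100 mm, long along its x; origin under the middle of its bar; bystander
Not all that is in view belongs to the job. What is shaped like the mallet but turquoise is not meant. What is shaped like the bracket but pink is not meant.

How it is judged:
On the way, in this order (a step that is already met when the one before it is completed fails the run):
1. the arm is swung out, with the peg still up (value of joint leg above 1.25 rad and value of joint peg below 0.003 m), for 0.1 s.
2. the locking peg is driven down into its hole (possible only with the arm fully home) (value of joint peg above 0.01 m), for 0.2 s.
At the end, for the whole second after the job is handed in: The arm is home and the locking peg is down at least 10 mm of its 13 mm, in its hole; the mallet rests, let go, on the bench (its handle point under 60 mm high), touching neither the cradle nor the arm (value of joint leg above 1.25 rad and value of joint peg above 0.01 m and height (world z) of mallet_grip below 0.06 m and linear speed of mallet below 0.02 m/s and contact force between mallet and cradle below 0.2 N and contact force between mallet and bracket below 0.2 N).
It fails at once if the arm or peg wrenched against the cradle: more than 60 N between them (38 N of push at the knob on the stop) (contact force between cradle and bracket above 60 N).
It fails at once if the peg touched by the gripper (contact force between any of the fingers, the arm and peg_cap above 1 N).
It fails at once if the mallet dropped or thrown (faster than 1.3 m/s) (linear speed of mallet above 1.3 m/s).
It fails at once if a bystander moved by more than 20 mm (distance of any of glue_jar, spectacles, bridge_blank, bar_clamp from where it was at the start of the episode above 0.02 m).
It also fails if it takes over 72 s, if anything falls off the work surface, if the arm or the gripper's body presses on something with over 40 N, if the wrist force passes 120 N, or if a joint passes its speed limit or range.

## Working session

There is one attempt and no reset: what is moved stays moved. The work goes in short steps, Python scripts to look and compute and a shell command to move; the robot and the scene stay as the last step left them, time stands still between calls to the robot, and variables do not carry over. Pictures are saved under pics/ and viewed, about 8 in all and at most 12, crops included, and the job is handed in when it is done.

```bash
mkdir -p pics
cat > h.py <<'E'
import numpy as np,cv2,json
from scipy.spatial.transform import Rotation as R
from rig import env,camera,job
def snap(n,f):
    s=env.read_state();c=camera(n);cv2.imwrite(f'pics/{f}.png',c['frame'])
    if n=='wrist':
        T=np.eye(4);T[:3,:3]=R.from_quat(s['eef_rot']).as_matrix();T[:3,3]=s['tool_pos'];M=T@np.array(c['mount'])
    else:
        a=np.array(c['attitude']);M=np.eye(4);M[:3,:3]=a if a.shape==(3,3) else R.from_quat(a).as_matrix();M[:3,3]=c['origin']
    np.savez(f'pics/{f}.npz',K=c['camera_matrix'],M=M);return c
def ray(f,u,v):
    d=np.load(f'pics/{f}.npz');r=d['M'][:3,:3]@np.linalg.inv(d['K'])@[u,v,1];return d['M'][:3,3],r/np.linalg.norm(r)
def atz(f,u,v,z):
    o,r=ray(f,u,v);return o+r*(z-o[2])/r[2]
def tri(*a):
    A=0;b=0;L=[ray(*x) for x in a]
    for o,r in L:
        P=np.eye(3)-np.outer(r,r);A=A+P;b=b+P@o
    p=np.linalg.solve(A,b);return p,[float(np.linalg.norm((np.eye(3)-np.outer(r,r))@(p-o))) for o,r in L]
def proj(f,p):
    d=np.load(f'pics/{f}.npz');q=d['K']@(d['M'][:3,:3].T@(np.array(p)-d['M'][:3,3]));return q[:2]/q[2]
E
python3 - <<'E'
from h import *
print(env.read_state())
for n in('top','scene','wrist'):
    c=snap(n,n+'0');print(n,np.load(f'pics/{n}0.npz')['M'].round(3).tolist(),c['camera_matrix'])
i=[cv2.imread(f'pics/{n}0.png') for n in('top','scene')]
cv2.imwrite('pics/a.png',cv2.resize(i[0],(784,588)));cv2.imwrite('pics/b.png',cv2.resize(i[1],(784,588)))
E
```

```text
{'time': 0.0, 'joint_positions': array([ 1.24100782e+00,  1.26392469e-01, -4.05942224e-02,  1.40540799e+00,
       -1.77515709e-05,  1.57078631e+00]), 'joint_velocities': array([ 0.00080279,  0.00020856, -0.00031854,  0.00035024,  0.00116417,
       -0.00056556]), 'tau': array([ 1.56179434e-03, -4.35910892e+01,  3.52926171e+01,  1.74012902e-02,
        1.61148050e-04, -1.70460339e-05]), 'tool_pos': array([0.16990401, 0.49636169, 0.25552821]), 'eef_rot': array([ 0.5756233 ,  0.41069049, -0.41160272, -0.57495594]), 'contact_force': array([ 0.55671498, -1.50825404, -0.15979718]), 'wrist_torque': array([-0.03823734,  0.10039696, -0.02332251]), 'finger_gap': 0.08541316334212057}
top [[0.001, -0.998, 0.07, 0.412], [-1.0, -0.002, -0.012, 0.029], [0.012, -0.07, -0.997, 1.525], [0.0, 0.0, 0.0, 1.0]] [[494.61982786   0.         280.70383826]
 [  0.         494.61982786 213.57253182]
 [  0.           0.           1.        ]]
scene [[0.319, 0.746, -0.584, 1.273], [0.948, -0.248, 0.202, -0.236], [0.006, -0.618, -0.786, 1.134], [0.0, 0.0, 0.0, 1.0]] [[487.31725054   0.         271.13307442]
 [  0.         487.31725054 206.51850378]
 [  0.           0.           1.        ]]
wrist [[0.323, 0.914, 0.246, 0.108], [0.946, -0.312, -0.084, 0.519], [-0.001, 0.26, -0.966, 0.372], [0.0, 0.0, 0.0, 1.0]] [[348.50765283   0.         277.28395643]
 [  0.         348.50765283 208.56456609]
 [  0.           0.           1.        ]]
```

View pics/a.png

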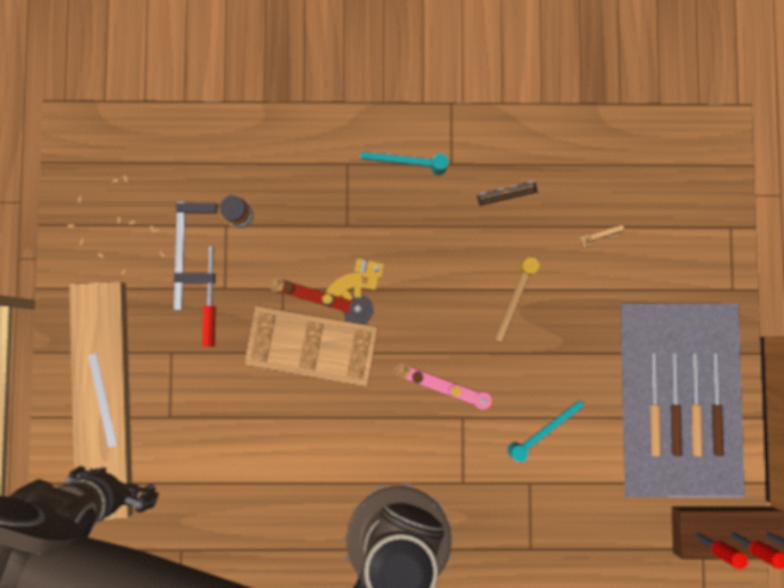

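View pics/b.png

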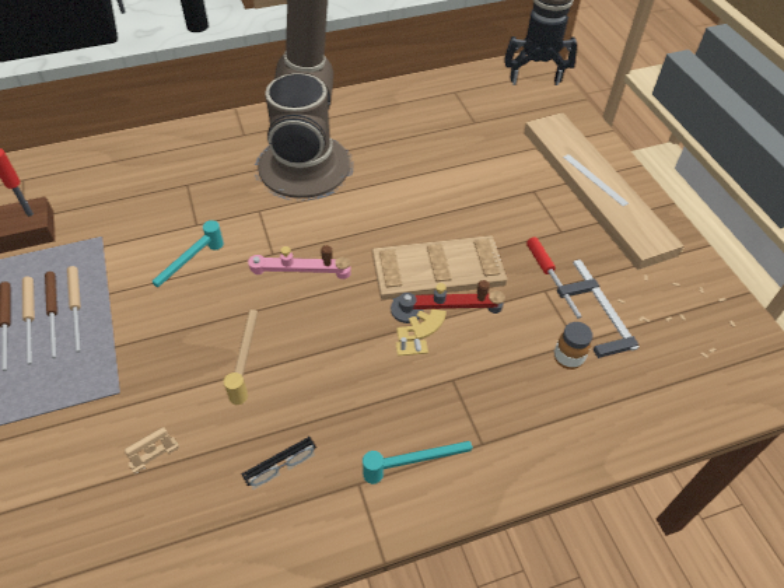

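Top view (1.4×): hinge at about (360,310), knob (287,288), stop/catch block near (370,268), brass mallet head (531,265) with its handle end at (500,338). The pink bracket and turquoise mallets are decoys. Next I'll work out coordinates and move the wrist camera closer.

Run:
```python
from h import *
for n,u,v,z in [('hinge',360,310,.044),('knob',283,286,.08),('foot',279,286,.03),('stop',370,266,.03),('head',531,265,.06),('hend',500,338,.044),('jar',235,208,.085),('boardc1',256,307,.028),('bc2',375,327,.028)]:
    print(n,atz('top0',u/1.4,v/1.4,z).round(3))
s=env.read_state();print(R.from_quat(s['eef_rot']).as_matrix().round(2).tolist())
print(np.array(camera('wrist')['mount']).round(3).tolist())
```

```text
hinge [0.492 0.082 0.044]
knob [0.54  0.242 0.08 ]
foot [0.545 0.258 0.03 ]
stop [0.589 0.061 0.03 ]
head [ 0.588 -0.283  0.06 ]
hend [ 0.433 -0.218  0.044]
jar [0.704 0.344 0.085]
boardc1 [0.499 0.307 0.028]
bc2 [0.457 0.05  0.028]
[[0.32, -0.0, -0.95], [0.95, -0.0, 0.32], [-0.0, -1.0, -0.0]]
[[1.0, 0.001, 0.001, 0.001], [-0.001, -0.26, 0.966, -0.117], [0.001, -0.966, -0.26, 0.065], [0.0, 0.0, 0.0, 1.0]]
```

```bash
python3 -m jog '[[0.6,[4.2,-4.2,0],[0,0,0]],[0.6,[4.2,-4.2,0],[0,0,0]],[0.6,[4.2,-4.2,0],[0,0,0]],[0.6,[4.2,-4.2,0],[0,0,0]],[0.6,[4.2,-4.2,0],[0,0,0]],[0.6,[4.2,-4.2,0],[0,0,0]],[0.6,[4.2,-4.2,0],[0,0,0]],[0.6,[0,0,0],[0,0,0]]]' 20
python3 - <<'E'
from h import *
s=env.read_state();print(R.from_quat(s['eef_rot']).as_matrix().round(3).tolist())
snap('wrist','w1');i=cv2.imread('pics/w1.png');cv2.imwrite('pics/c.png',cv2.resize(i,(784,588),interpolation=2))
E
```

```text
time: 1.2
tool_pos: [0.4705, 0.1926, 0.2537]
eef_rot: [0.575, 0.412, -0.413, -0.574]
contact_force: [-0.0, -0.4, -0.6]
finger_gap: 0.0513
[[0.32, -0.001, -0.947], [0.947, -0.002, 0.32], [-0.002, -1.0, -0.0]]
```

View pics/c.png

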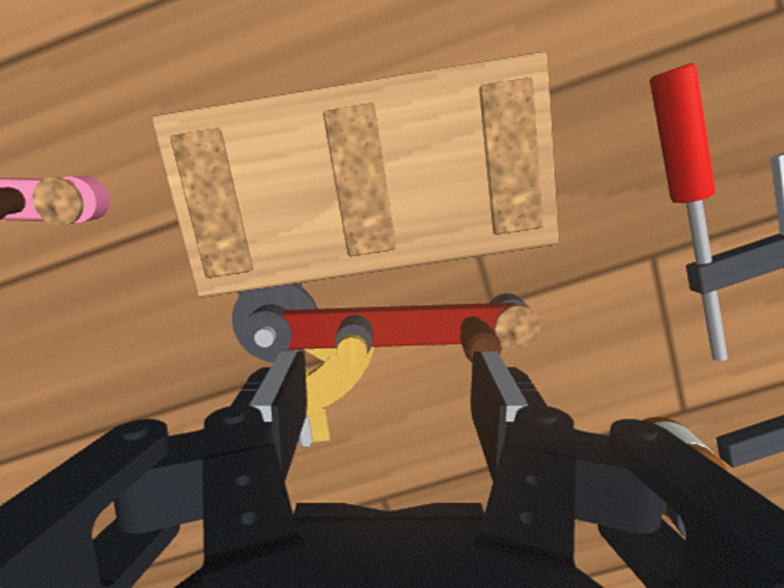

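Wrist view 1 (1.4×): hinge pin (265,337), peg/boss (354,327), knob around (481,340) partly behind the right finger, foot (517,327), board above, stop post about (306,432). I'll take a second place farther along +x.

```bash
python3 -m jog '[[0.6,[5,0,0],[0,0,0]],[0.6,[5,0,0],[0,0,0]],[0.6,[0,0,0],[0,0,0]]]'
python3 - <<'E'
from h import *
snap('wrist','w2');i=cv2.imread('pics/w2.png');cv2.imwrite('pics/d.png',cv2.resize(i[:320,90:490],(800,640)[:2],interpolation=2)[:600])
E
```

```text
time: 1.62
tool_pos: [0.5689, 0.1966, 0.2533]
eef_rot: [-0.573, -0.413, 0.415, 0.574]
contact_force: [-1.1, 1.0, 0.5]
finger_gap: 0.0516
```

View pics/d.png

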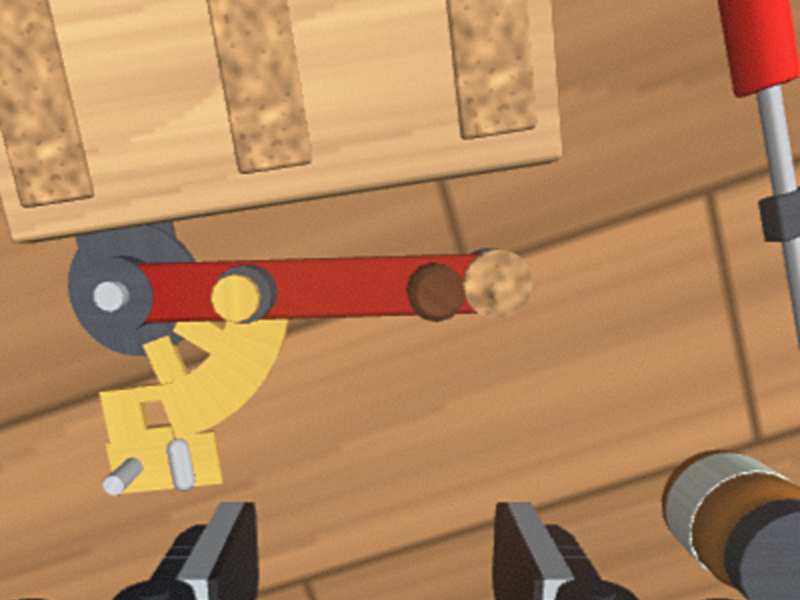

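Wrist view 2 (2× crop from column 90): hinge pin (111,296), peg cap (236,298), knob top (436,292), foot (498,283), catch pin (180,465), stop post with its top at about (116,487) and base at about (135,464). The jar is at lower right.

Run:
```python
from h import *
w=lambda x,y:('w2',90+x/2,y/2)
for n,a,b in [('pin',w(111,296),('w1',265/1.4,337/1.4)),('foot',w(498,283),('w1',517/1.4,326/1.4)),('corner1',w(14,240),('w1',200/1.4,296/1.4)),('corner2',w(560,157),('w1',557/1.4,241/1.4)),('knob',w(436,292),('top0',283/1.4,286/1.4)),('cap',w(236,298),('top0',327/1.4,299/1.4))]:
    p,e=tri(a,b);print(n,p.round(4),np.round(e,4))
h=atz(*w(111,296),.046);k=atz(*w(436,292),.082);c=atz(*w(236,298),.075)
print('h',h,'k',k,'c',c,np.linalg.norm((k-h)[:2]),np.linalg.norm((c-h)[:2]))
c1=atz(*w(14,240),.022);c2=atz(*w(560,157),.022);y=(c2-c1)[:2];print('len',np.linalg.norm(y),y)
Y=np.arctan2(y[1],y[0])
for n,p in [('knob',k),('posttop',atz(*w(116,487),.035)),('postbase',atz(*w(135,462),.012)),('catch',atz(*w(180,465),.02))]:
    d=(p-h)[:2];print(n,p,np.linalg.norm(d),'leg',Y-np.arctan2(d[1],d[0]))
```

```text
pin [0.4964 0.0915 0.0406] [0.0001 0.0001]
foot [0.5479 0.2658 0.0359] [0. 0.]
corner1 [0.4563 0.0504 0.0209] [0.0002 0.0002]
corner2 [0.5024 0.3135 0.0142] [0.0002 0.0002]
knob [0.5321 0.2305 0.1538] [0.0018 0.0018]
cap [0.5149 0.1512 0.0608] [0.0002 0.0002]
h [0.49659998 0.09366224 0.046     ] k [0.53788953 0.23419608 0.082     ] c [0.51475357 0.15423318 0.075     ] 0.14647384854769993 0.06323283437914423
len 0.26456122052443115 [0.04606299 0.26052033]
knob [0.53788953 0.23419608 0.082     ] 0.14647384854769993 leg 0.11076084510773554
posttop [0.58583698 0.0527093  0.035     ] 0.09818546006025346 leg 1.8260432440897463
postbase [0.58119597 0.05694263 0.012     ] 0.09222153001027898 leg 1.8053117143298165
catch [0.58855374 0.0825193  0.02      ] 0.09262644377515294 leg 1.5163853656117232
```

```bash
python3 -m jog '[[0.6,[-3,3.9,0],[0,0,0]],[0.6,[0,0,-5],[0,0,0]],[0.6,[0,0,-2],[0,0,0]],[0.6,[0,0,0],[0,0,0]]]'
```

```text
time: 2.17
tool_pos: [0.5304, 0.2405, 0.1846]
eef_rot: [-0.571, -0.416, 0.417, 0.573]
contact_force: [-0.2, 0.1, -0.0]
finger_gap: 0.0514
```

```bash
python3 -m jog '[[0.6,[0.8,-0.5,-4],[0,0,0]],[0.6,[0,0,-4],[0,0,0]],[0.6,[0,0,-2],[0,0,0]],[0.6,[0,0,-0.5],[0,0,0]],[0.6,[0,0,0],[0,0,0]]]'
```

```text
time: 2.8
tool_pos: [0.5373, 0.2387, 0.0857]
eef_rot: [-0.57, -0.421, 0.415, 0.571]
contact_force: [-0.4, 0.7, -0.2]
finger_gap: 0.0515
```

```bash
python3 -m jog '[[0.6,[0,-0.3,-1],[0,0,0]],[0.6,[0,0,-0.5],[0,0,0]],[0.25,[0,0,0],[0,0,0]],[0.25,[0,0,0],[0,0,0]],[0.25,[0,0,0],[0,0,0]],[0.25,[0,0,0],[0,0,0]]]' 20
```

```text
time: 3.55
tool_pos: [0.5378, 0.2335, 0.0731]
eef_rot: [0.572, 0.42, -0.414, -0.57]
contact_force: [-0.5, -0.1, -1.5]
finger_gap: 0.0235
```

```bash
python3 -m jog '[[0.2,[1,-0.3,0],[0,0,0]],[0.2,[1.2,-0.5,0],[0,0,0]],[0.2,[1.1,-0.6,0],[0,0,0]]]'
```

```text
time: 3.92
tool_pos: [0.5713, 0.2195, 0.073]
eef_rot: [0.571, 0.42, -0.415, -0.57]
contact_force: [-2.8, 2.5, 1.0]
finger_gap: 0.0227
```

```bash
python3 -m jog '[[0.2,[1.1,-0.7,0],[0,0,0]],[0.2,[1,-0.8,0],[0,0,0]],[0.2,[0.9,-1,0],[0,0,0]],[0.2,[0.8,-1.1,0],[0,0,0]],[0.2,[0.6,-1.2,0],[0,0,0]]]'
```

```text
time: 4.55
tool_pos: [0.6249, 0.173, 0.0731]
eef_rot: [-0.57, -0.425, 0.41, 0.571]
contact_force: [7.3, 9.5, -6.7]
finger_gap: 0.0233
```

```bash
python3 -m jog '[[0.2,[0.4,0,0],[0,0,0]],[0.2,[0.4,-0.6,0],[0,0,0]]]'
```

```text
time: 4.8
tool_pos: [0.6316, 0.1639, 0.0729]
eef_rot: [-0.571, -0.422, 0.412, 0.571]
contact_force: [0.8, 4.7, 0.9]
finger_gap: 0.0233
```

```bash
python3 -m jog '[[0.2,[0,0,0],[0,0,0]]]'
```

```text
time: 4.92
tool_pos: [0.6322, 0.163, 0.0729]
eef_rot: [-0.571, -0.422, 0.412, 0.571]
contact_force: [-0.8, 0.8, 0.2]
finger_gap: 0.0231
```

```bash
python3 -m jog '[[0.2,[0.5,-0.9,0],[0,0,0]],[0.2,[0.4,-0.9,0],[0,0,0]],[0.2,[0.35,-0.9,0],[0,0,0]],[0.2,[0.2,-0.9,0],[0,0,0]],[0.2,[0,0,0],[0,0,0]]]'
```

```text
time: 5.55
tool_pos: [0.6505, 0.1251, 0.073]
eef_rot: [0.572, 0.424, -0.41, -0.57]
contact_force: [-0.3, 0.8, -0.9]
finger_gap: 0.0231
```

```bash
python3 -m jog '[[0.2,[0.2,-1,0],[0,0,0]],[0.2,[0.1,-0.8,0],[0,0,0]],[0.2,[0,-0.5,0],[0,0,0]]]'
```

```text
time: 5.92
tool_pos: [0.6564, 0.1017, 0.0732]
eef_rot: [0.573, 0.426, -0.409, -0.569]
contact_force: [5.4, 2.7, -3.6]
finger_gap: 0.0225
```

```bash
python3 -m jog '[[0.2,[0,-0.5,0],[0,0,0]],[0.2,[0,-0.5,0],[0,0,0]]]'
```

```text
time: 6.18
tool_pos: [0.6578, 0.0911, 0.0732]
eef_rot: [0.573, 0.426, -0.408, -0.569]
contact_force: [4.1, 2.3, -1.9]
finger_gap: 0.0221
```

```bash
python3 -m jog '[[0.2,[0,-0.5,0],[0,0,0]],[0.2,[0,-0.4,0],[0,0,0]]]'
```

```text
time: 6.42
tool_pos: [0.6588, 0.0811, 0.0733]
eef_rot: [0.574, 0.427, -0.408, -0.568]
contact_force: [5.3, 0.7, -2.5]
finger_gap: 0.0213
```

```bash
python3 -m jog '[[0.2,[0,-0.4,0],[0,0,0]],[0.2,[-0.1,-0.4,0],[0,0,0]]]'
```

```text
time: 6.68
tool_pos: [0.6587, 0.0774, 0.0734]
eef_rot: [0.57, 0.43, -0.406, -0.57]
contact_force: [9.1, 19.3, -7.8]
finger_gap: 0.0212
```

```bash
python3 -m jog '[[0.4,[0,0.3,0],[0,0,0]],[0.4,[0,0,0],[0,0,0]],[0.4,[-0.6,0.1,0],[0,0,0]],[0.4,[-0.5,0,0],[0,0,0]],[0.4,[0,0,0],[0,0,0]]]'
python3 - <<'E'
from h import *
s=env.read_state();print(R.from_quat(s['eef_rot']).as_matrix().round(3).tolist())
snap('wrist','w3');i=cv2.imread('pics/w3.png');cv2.imwrite('pics/e.png',cv2.resize(i,(784,588),interpolation=2))
E
```

```text
time: 7.3
tool_pos: [0.6445, 0.0802, 0.0734]
eef_rot: [0.57, 0.429, -0.408, -0.57]
contact_force: [-0.8, 0.8, 0.0]
finger_gap: 0.0343
[[0.3, 0.024, -0.954], [0.954, 0.018, 0.3], [0.024, -1.0, -0.018]]
```

View pics/e.png

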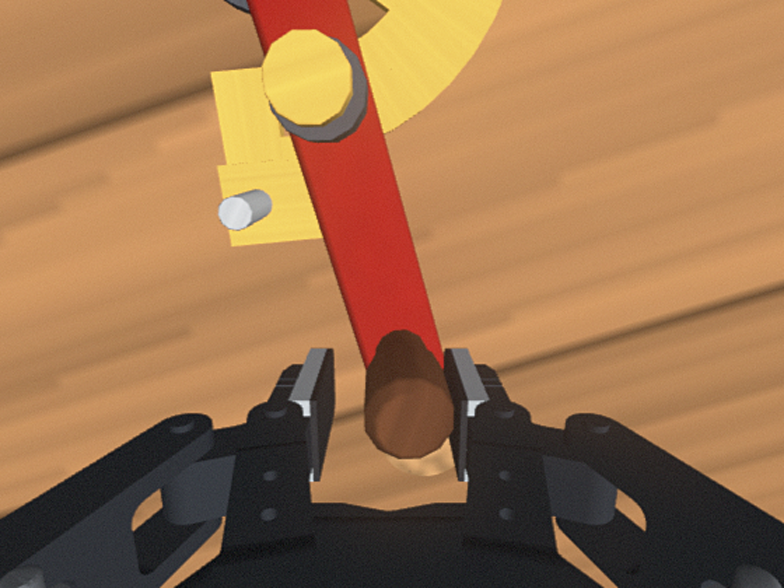

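Knob (408,410) sits between the pads, peg cap (308,78), stop post (240,212) just left of the bar: a little travel is left, so the catch isn't passed yet. I'll grip again and push gently.

```bash
python3 -m jog '[[0.2,[0,0.2,0],[0,0,0]],[0.2,[0,0,0],[0,0,0]],[0.2,[0,0,0],[0,0,0]],[0.2,[0,-0.3,0],[0,0,0]]]'
```

```text
time: 7.85
tool_pos: [0.6461, 0.0826, 0.0744]
eef_rot: [-0.568, -0.432, 0.406, 0.571]
contact_force: [1.0, 12.9, -0.2]
finger_gap: 0.0235
```

```bash
python3 -m jog '[[0.2,[0,-0.3,0],[0,0,0]],[0.2,[0,-0.3,0],[0,0,0]]]'
```

```text
time: 8.1
tool_pos: [0.646, 0.0822, 0.0744]
eef_rot: [-0.564, -0.435, 0.405, 0.574]
contact_force: [1.9, 14.3, -0.5]
finger_gap: 0.0234
```

```bash
python3 -m jog '[[0.2,[0,-0.4,0],[0,0,0]]]'
```

```text
time: 8.22
tool_pos: [0.646, 0.0809, 0.0744]
eef_rot: [-0.562, -0.437, 0.404, 0.575]
contact_force: [0.7, 13.0, -1.4]
finger_gap: 0.0235
```

```bash
python3 -m jog '[[0.2,[-0.1,-0.5,0],[0,0,0]]]'
```

```text
time: 8.35
tool_pos: [0.646, 0.0787, 0.0744]
eef_rot: [-0.56, -0.439, 0.403, 0.576]
contact_force: [7.5, 11.3, -5.6]
finger_gap: 0.0233
```

```bash
python3 -m jog '[[0.2,[0,-0.5,0],[0,0,0]],[0.2,[0,-0.4,0],[0,0,0]]]'; python3 -c "
from h import *
print(R.from_quat(env.read_state()['eef_rot']).as_matrix().round(3).tolist())"
```

```text
time: 8.6
tool_pos: [0.646, 0.0736, 0.0742]
eef_rot: [-0.557, -0.441, 0.402, 0.577]
contact_force: [2.7, 10.2, -1.2]
finger_gap: 0.0238
[[0.288, 0.027, -0.957], [0.956, 0.056, 0.289], [0.062, -0.998, -0.01]]
```

```bash
python3 -m jog '[[0.2,[0,-0.4,0],[-0.5,0,0]],[0.2,[0,-0.4,0],[-0.5,0,0]]]'
```

```text
time: 8.85
tool_pos: [0.6459, 0.069, 0.0741]
eef_rot: [-0.56, -0.439, 0.405, 0.575]
contact_force: [-0.7, 11.2, 0.1]
finger_gap: 0.0233
```

```bash
python3 -m jog '[[0.2,[0,-0.4,0],[-0.5,0,0]],[0.2,[0,-0.4,0],[-0.5,0,0]]]'
```

```text
time: 9.1
tool_pos: [0.6455, 0.0633, 0.0742]
eef_rot: [-0.563, -0.437, 0.408, 0.571]
contact_force: [0.9, 5.0, 1.8]
finger_gap: 0.0234
```

```bash
python3 -m jog '[[0.2,[0,-0.4,0],[-0.5,0,0]]]'
```

```text
time: 9.22
tool_pos: [0.6451, 0.0596, 0.0743]
eef_rot: [-0.565, -0.435, 0.41, 0.569]
contact_force: [-2.1, 1.8, 2.3]
finger_gap: 0.0233
```

```bash
python3 -m jog '[[0.2,[-0.1,-0.3,0],[-0.3,0,0]]]'
```

```text
time: 9.35
tool_pos: [0.6446, 0.0559, 0.0743]
eef_rot: [-0.567, -0.434, 0.411, 0.567]
contact_force: [3.1, 2.1, -2.8]
finger_gap: 0.0231
```

```bash
python3 -m jog '[[0.2,[-0.1,-0.3,0],[0,0,0]]]'
```

```text
time: 9.48
tool_pos: [0.6443, 0.0545, 0.0743]
eef_rot: [-0.566, -0.435, 0.41, 0.568]
contact_force: [5.7, 14.6, -4.2]
finger_gap: 0.0231
```

```bash
python3 -m jog '[[0.2,[0,-0.3,0],[0,0,0]],[0.2,[0,-0.3,0],[0,0,0]]]'
```

```text
time: 9.72
tool_pos: [0.6444, 0.0543, 0.0743]
eef_rot: [-0.561, -0.439, 0.408, 0.571]
contact_force: [1.0, 15.2, -0.7]
finger_gap: 0.0233
```

The arm has stopped hard at about 15 N, 27 mm of knob travel (0.18 rad) past the start of the catch. Releasing, then lifting.

```bash
python3 -m jog '[[0.45,[0,0.1,0],[0,0,0]],[0.45,[0,0,0],[0,0,0]],[0.45,[0,0,2],[0,0,0]],[0.45,[0,0,5],[0,0,0]],[0.45,[0,0,6],[0,0,0]],[0.45,[0,0,5],[0,0,0]],[0.45,[0,0,0],[0,0,0]]]'
python3 - <<'E'
from h import *
s=env.read_state();M=R.from_quat(s['eef_rot']);print(M.as_matrix().round(3).tolist())
# square-down target keeping yaw
x=M.as_matrix()[:,0].copy();x[2]=0;x/=np.linalg.norm(x);y=np.array([0,0,-1.]);T=np.c_[x,y,np.cross(x,y)]
print(np.degrees((R.from_matrix(T)*M.inv()).as_rotvec()).round(1))
snap('wrist','w4');i=cv2.imread('pics/w4.png');cv2.imwrite('pics/f.png',cv2.resize(i[:320,90:490],(800,640),interpolation=2)[:600])
E
```

```text
time: 10.6
tool_pos: [0.6416, 0.0503, 0.2579]
eef_rot: [-0.563, -0.436, 0.409, 0.571]
contact_force: [0.3, -0.1, -0.5]
finger_gap: 0.0383
[[0.285, 0.023, -0.958], [0.958, 0.031, 0.286], [0.036, -0.999, -0.014]]
[-1.8  1.3  0. ]
```

View pics/f.png

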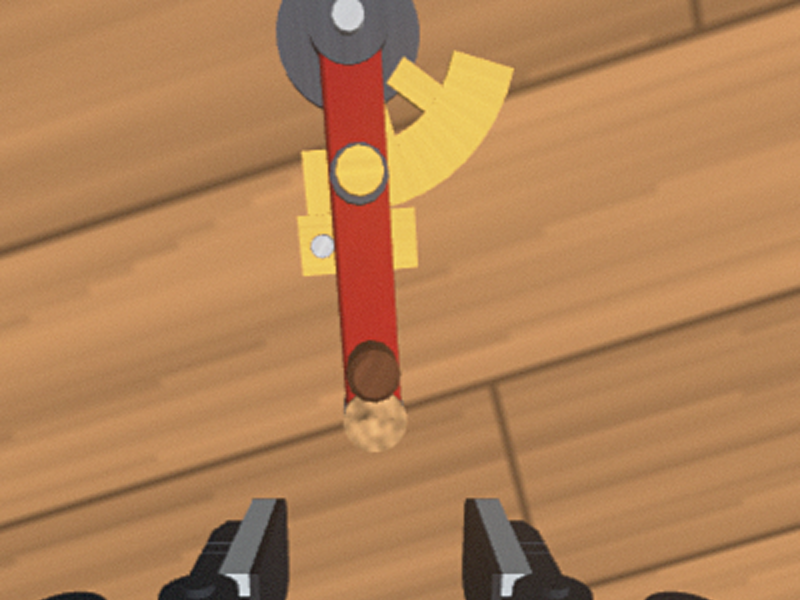

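Bar edge (335,245) lies against the stop post (322,245), so the arm is home. Hinge pin (347,14), peg cap (359,170), knob (374,371). Now to the mallet.

```bash
python3 -m jog '[[0.6,[-0.3,-5,0],[-0.9,0.6,0]],[0.6,[-0.3,-5,0],[-0.9,0.6,0]],[0.6,[-0.3,-5,0],[0,0,0]],[0.6,[-0.3,-5,0],[0,0,0]],[0.6,[-0.3,-5,0],[0,0,0]],[0.6,[0,-4,0],[0,0,0]],[0.6,[0,0,0],[0,0,0]]]'
python3 - <<'E'
from h import *
w=lambda x,y:('w4',90+x/2,y/2)
h=atz(*w(347,14),.046);c=atz(*w(359,170),.075);k=atz(*w(374,371),.082);print(h,c,k,np.linalg.norm((c-h)[:2]),np.linalg.norm((k-h)[:2]))
print(tri(w(359,170),('w3',90*0+308/1.4,78/1.4)))
s=env.read_state();M=R.from_quat(s['eef_rot']);print(M.as_matrix().round(3).tolist())
snap('wrist','w5');i=cv2.imread('pics/w5.png');cv2.imwrite('pics/g.png',cv2.resize(i,(784,588),interpolation=2))
E
```

```text
time: 11.52
tool_pos: [0.6198, -0.2499, 0.241]
eef_rot: [-0.563, -0.416, 0.429, 0.571]
contact_force: [0.6, 0.1, -0.1]
finger_gap: 0.0511
[0.49715128 0.09029427 0.046     ] [0.55937204 0.07621627 0.075     ] [0.63917377 0.05859312 0.082     ] 0.06379351620360006 0.14551753129868436
(array([0.55262706, 0.08117206, 0.0076111 ]), [0.0039443100255400106, 0.003944310025539877])
[[0.286, -0.021, -0.958], [0.958, -0.001, 0.286], [-0.007, -1.0, 0.02]]
```

View pics/g.png

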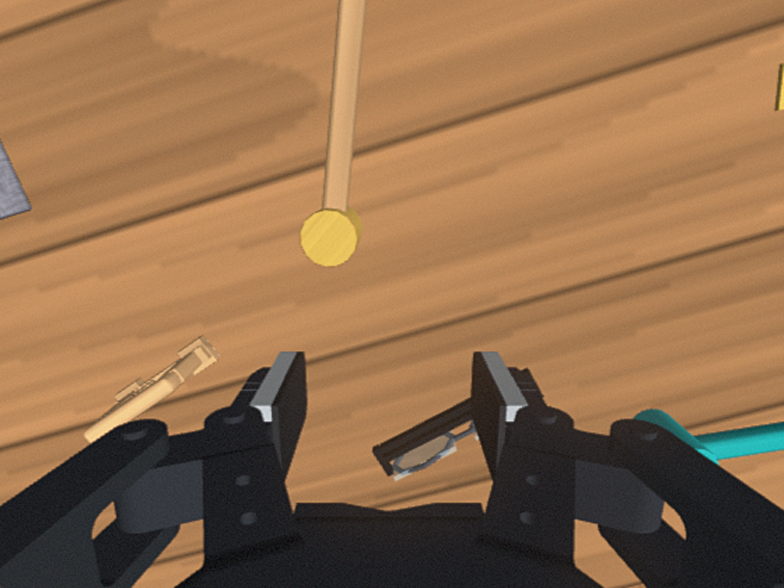

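Wrist view 5 (1.4×): mallet head top centre (330,238), handle centreline through (337,205) to (352,0). Spectacles, bridge and turquoise mallet stay well clear. I'll grip the brass head itself (handle between the finger sides) so that the press is on-axis.

Run:
```python
from h import *
p,e=tri(('w5',330/1.4,238/1.4),('top0',531/1.4,265/1.4));print(p,e)
c=atz('w5',330/1.4,238/1.4,.06);print(c,atz('top0',531/1.4,265/1.4,.06))
a=atz('w5',351.5/1.4,3/1.4,.044);b=atz('w5',337.5/1.4,195/1.4,.044);d=a-b;print('handle dir',np.degrees(np.arctan2(d[1],d[0])),'end',b)
s=env.read_state();x=R.from_quat(s['eef_rot']).as_matrix()[:,0];print('jaw',np.degrees(np.arctan2(x[1],x[0])));print(c-s['tool_pos'])
```

```text
[ 0.57939106 -0.26528485  0.14038377] [0.0008128106721320894, 0.0008128106721324388]
[ 0.58749923 -0.27763971  0.06      ] [ 0.5883607  -0.28275134  0.06      ]
handle dir 157.8007590531675 end [ 0.56432752 -0.26707779  0.044     ]
jaw 73.4851248867995
[-0.03238895 -0.02914426 -0.18103752]
```

```bash
python3 -m jog '[[0.75,[-3.2,-2.8,0],[0,0,-3]],[0.75,[0,0,-4],[0,0,-2.7]],[0.75,[0,0,-4],[0,0,0]],[0.75,[0,0,-1],[0,0,0]],[0.75,[0,0,0],[0,0,0]]]'
python3 - <<'E'
from h import *
s=env.read_state();M=R.from_quat(s['eef_rot']).as_matrix();print(M.round(3).tolist());x=M[:,0];print('jaw',np.degrees(np.arctan2(x[1],x[0])))
snap('wrist','w6');i=cv2.imread('pics/w6.png');cv2.imwrite('pics/i.png',cv2.resize(i,(784,588),interpolation=2))
E
```

```text
time: 12.2
tool_pos: [0.5861, -0.2721, 0.1462]
eef_rot: [-0.58, -0.388, 0.401, 0.593]
contact_force: [0.4, 0.3, 0.5]
finger_gap: 0.0637
[[0.376, -0.025, -0.926], [0.926, 0.004, 0.376], [-0.006, -1.0, 0.025]]
jaw 67.88835653375487
```

View pics/i.png

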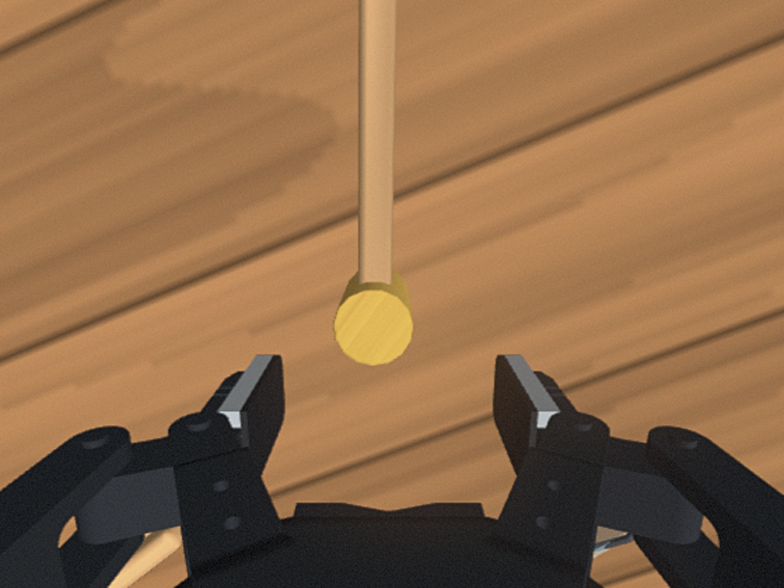

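Head top is centred at (373,327), slightly left of the jaw centre line (390), and the handle runs straight up the picture, so the jaws are square to it.

```bash
python3 - <<'E'
from h import *
print(tri(('w5',330/1.4,238/1.4),('w6',373/1.4,327/1.4)))
c=atz('w6',373/1.4,327/1.4,.06);print(c);s=env.read_state();print(c-s['tool_pos'])
E
python3 -m jog '[[0.75,[0.1,-0.5,0],[0,-1.4,0]],[0.75,[0,0,-3],[0,0,0]],[0.75,[0,0,0],[0,0,0]]]'
```

```text
(array([ 0.58798694, -0.2790304 ,  0.05490759]), [0.0005769237880714788, 0.0005769237880716716])
[ 0.586587   -0.27882648  0.06      ]
[ 0.000188   -0.00658911 -0.08670066]
time: 12.62
tool_pos: [0.5901, -0.2784, 0.1211]
eef_rot: [0.588, 0.398, -0.392, -0.585]
contact_force: [-0.7, 0.1, -0.7]
finger_gap: 0.0639
```

```bash
python3 -m jog '[[0.75,[-0.3,0,-3],[0,0,0]],[0.75,[0,0,-2.5],[0,0,0]],[0.75,[0,0,-1],[0,0,0]],[0.75,[0,0,0],[0,0,0]],[0.3,[0,0,0],[0,0,0]],[0.3,[0,0,0],[0,0,0]],[0.3,[0,0,0],[0,0,0]],[0.3,[0,0,0],[0,0,0]]]' 100
```

```text
time: 13.62
tool_pos: [0.5922, -0.2816, 0.0665]
eef_rot: [0.593, 0.401, -0.389, -0.58]
contact_force: [0.4, -1.0, -3.1]
finger_gap: 0.0329
```

```bash
python3 -m jog '[[0.75,[0,0,0],[0,0,0]],[0.75,[0,0,0],[0,0,0]],[0.75,[-0.5,0.2,-0.8],[0,0,0]],[0.75,[0,0,-0.6],[0,0,0]],[0.75,[0,0,0],[0,0,0]]]'; python3 -c "
from h import *
M=R.from_quat(env.read_state()['eef_rot']).as_matrix();print(M.round(3).tolist())"
```

```text
time: 14.25
tool_pos: [0.5871, -0.2795, 0.052]
eef_rot: [0.593, 0.401, -0.389, -0.579]
contact_force: [-0.4, 0.5, -0.4]
finger_gap: 0.064
[[0.376, 0.026, -0.926], [0.927, -0.007, 0.376], [0.003, -1.0, -0.026]]
```

```bash
python3 -m jog '[[0.75,[0,0,0],[0.3,1.1,0]],[0.75,[0,0,0],[0,0,0]],[0.3,[0,0,0],[0,0,0]],[0.3,[0,0,0],[0,0,0]],[0.3,[0,0,0],[0,0,0]],[0.3,[0,0,0],[0,0,0]]]' 100; python3 -c "
from h import *
M=R.from_quat(env.read_state()['eef_rot']).as_matrix();print(M.round(3).tolist())"
```

```text
time: 15.0
tool_pos: [0.5876, -0.2799, 0.0528]
eef_rot: [0.588, 0.396, -0.394, -0.585]
contact_force: [-0.4, -0.3, -0.5]
finger_gap: 0.0337
[[0.376, 0.006, -0.927], [0.927, -0.002, 0.376], [0.001, -1.0, -0.006]]
```

```bash
python3 -m jog '[[0.3,[0,0,2],[0,0,0]],[0.3,[0,0,5],[0,0,0]],[0.3,[0,0,5],[0,0,0]],[0.3,[-0.3,4,0],[0,0,0]],[0.3,[-0.4,5,0],[0,0,0]],[0.3,[-0.4,5,0],[0,0,0]],[0.3,[-0.4,5,0],[0,0,0]],[0.3,[-0.4,5,0],[0,0,0]],[0.3,[-0.4,5,0],[0,0,0]],[0.3,[-0.2,3,0],[0,0,0]],[0.3,[0,0,0],[0,0,0]]]'
```

```text
time: 16.38
tool_pos: [0.5539, 0.051, 0.1649]
eef_rot: [-0.583, -0.392, 0.397, 0.591]
contact_force: [-0.2, 0.8, -4.9]
finger_gap: 0.0338
```

```bash
python3 -m jog '[[0.3,[0.5,2.3,0],[0,0,0]],[0.3,[0,0.2,-1],[0,0,0]],[0.3,[0,0,0],[0,0,0]]]'
python3 - <<'E'
from h import *
s=env.read_state();print(s['tool_pos'],R.from_quat(s['eef_rot']).as_matrix().round(3).tolist())
snap('scene','s7');snap('wrist','w7');i=cv2.imread('pics/s7.png');p=proj('s7',[.56,.077,.08]);print(p)
u,v=p.astype(int);a=cv2.resize(i[v-60:v+60,u-70:u+70],(400,343),interpolation=2);w=cv2.resize(cv2.imread('pics/w7.png'),(400,300));w=cv2.copyMakeBorder(w,0,43,0,0,0)
cv2.imwrite('pics/j.png',np.hstack([a,w]))
E
```

```text
time: 16.75
tool_pos: [0.5578, 0.0746, 0.1524]
eef_rot: [-0.583, -0.39, 0.398, 0.591]
contact_force: [-0.4, -0.8, -4.6]
finger_gap: 0.0335
[0.55782007 0.0746289  0.15236143] [[0.378, -0.016, -0.926], [0.926, 0.002, 0.378], [-0.004, -1.0, 0.016]]
[294.72278084 222.18045306]
```

View pics/j.png

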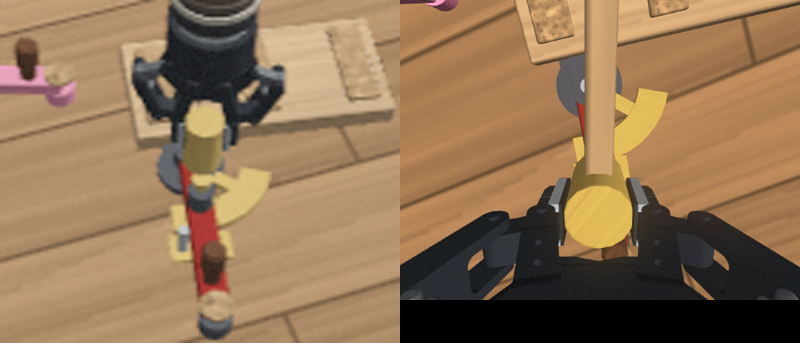

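Scene crop: the mallet's face hangs right over the peg cap (200,180). The wrist view agrees. Descending.

```bash
python3 -m jog '[[0.3,[0.2,0.2,-1.2],[0,-0.8,0]],[0.3,[0,0,-0.8],[0,0,0]],[0.3,[0,0,0],[0,0,0]]]'
```

```text
time: 17.23
tool_pos: [0.5607, 0.0745, 0.1337]
eef_rot: [-0.587, -0.394, 0.393, 0.588]
contact_force: [-0.1, 0.2, -4.3]
finger_gap: 0.0335
```

```bash
python3 -m jog '[[0.3,[0,0,-0.4],[0,0,0]],[0.3,[0,0,-0.4],[0,0,0]]]'
```

```text
time: 17.48
tool_pos: [0.5612, 0.0741, 0.1264]
eef_rot: [-0.587, -0.394, 0.392, 0.588]
contact_force: [-2.3, -1.3, 5.4]
finger_gap: 0.0337
```

```bash
python3 -m jog '[[0.3,[0,0.1,-0.4],[0,0,0]],[0.3,[0,0,-0.4],[0,0,0]]]'
```

```text
time: 17.73
tool_pos: [0.5614, 0.0745, 0.123]
eef_rot: [0.589, 0.395, -0.391, -0.587]
contact_force: [-7.3, -1.7, 8.7]
finger_gap: 0.0337
```

```bash
python3 -m jog '[[0.3,[0,0,-0.5],[0,0,0]],[0.3,[0,0,-0.5],[0,0,0]]]'
```

```text
time: 17.98
tool_pos: [0.5615, 0.0746, 0.1146]
eef_rot: [0.589, 0.396, -0.39, -0.587]
contact_force: [0.1, -1.0, -0.4]
finger_gap: 0.0335
```

```bash
python3 -m jog '[[0.3,[0,0,-0.5],[0,0,0]]]'
```

```text
time: 18.1
tool_pos: [0.563, 0.0745, 0.1136]
eef_rot: [0.59, 0.397, -0.389, -0.586]
contact_force: [-13.1, -2.7, 46.0]
finger_gap: 0.0336
```

Bottomed out: the click was passed and the peg is at its stop. That last push spiked to 46 N, so I'm lifting straight away.

```bash
python3 -m jog '[[0.3,[0,0,1],[0,0,0]],[0.3,[0,0,3],[0,0,0]],[0.3,[0,0,3],[0,0,0]],[0.3,[0.3,-4,0],[0,0,0]],[0.3,[0.4,-5,0],[0,0,0]],[0.3,[0.4,-5,0],[0,0,0]],[0.3,[0.4,-5,0],[0,0,0]],[0.3,[0.3,-5,0],[0,0,0]],[0.3,[0.3,-5,0],[0,0,0]],[0.3,[0.2,-3,0],[0,0,0]],[0.3,[0,0,0],[0,0,0]]]'
python3 - <<'E'
from h import *
s=env.read_state();M=R.from_quat(s['eef_rot']).as_matrix();print(M.round(3).tolist())
snap('scene','s8');snap('wrist','w8');i=cv2.imread('pics/s8.png');u,v=294,222
a=cv2.resize(i[v-60:v+60,u-70:u+70],(400,343),interpolation=2);w=cv2.resize(cv2.imread('pics/w8.png'),(400,300));w=cv2.copyMakeBorder(w,0,43,0,0,0)
cv2.imwrite('pics/k.png',np.hstack([a,w]))
E
```

```text
time: 19.48
tool_pos: [0.5883, -0.255, 0.178]
eef_rot: [0.588, 0.398, -0.39, -0.586]
contact_force: [0.2, 0.8, -4.0]
finger_gap: 0.034
[[0.379, 0.011, -0.925], [0.925, 0.003, 0.379], [0.007, -1.0, -0.009]]
```

View pics/k.png

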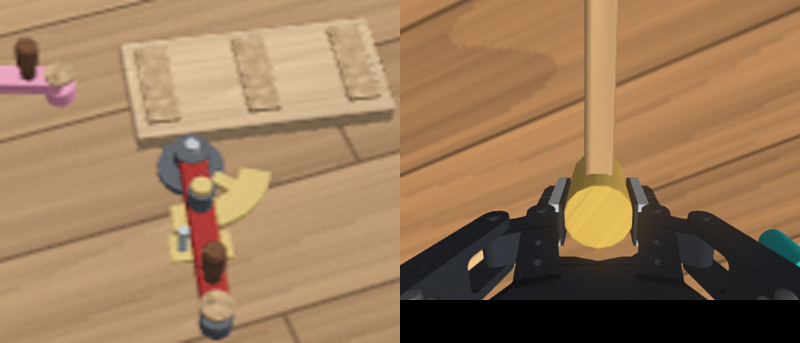

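Peg cap now sits low on its boss (202,186), the arm is against the post, and the mallet is upright in the grip. Lowering it onto clear bench.

```bash
python3 -m jog '[[0.3,[0,-0.5,-4],[0,0.5,0]],[0.3,[0,0,-4],[0,0,0]],[0.3,[0,0,-2],[0,0,0]],[0.3,[0,0,0],[0,0,0]]]'
```

```text
time: 20.08
tool_pos: [0.589, -0.2528, 0.0758]
eef_rot: [-0.585, -0.398, 0.395, 0.586]
contact_force: [-0.6, 1.4, -4.7]
finger_gap: 0.0337
```

```bash
python3 -m jog '[[0.3,[0,0,-1.2],[0,0,0]],[0.3,[0,0,-0.4],[0,0,0]],[0.3,[0,0,-0.2],[0,0,0]],[0.3,[0,0,0],[0,0,0]]]'
```

```text
time: 20.58
tool_pos: [0.5909, -0.252, 0.0598]
eef_rot: [0.586, 0.4, -0.394, -0.584]
contact_force: [0.0, 0.4, -5.2]
finger_gap: 0.0336
```

```bash
python3 -m jog '[[0.3,[0,0,-0.2],[0,0,0]],[0.3,[0,0,-0.2],[0,0,0]]]'
```

```text
time: 20.82
tool_pos: [0.5914, -0.2524, 0.0566]
eef_rot: [0.586, 0.4, -0.394, -0.584]
contact_force: [-0.3, 0.3, -4.6]
finger_gap: 0.0336
```

```bash
python3 -m jog '[[0.3,[0,0,-0.25],[0,0,0]],[0.3,[0,0,-0.2],[0,0,0]]]'
```

```text
time: 21.08
tool_pos: [0.5916, -0.2526, 0.0526]
eef_rot: [0.587, 0.4, -0.394, -0.584]
contact_force: [-5.2, 2.2, 8.1]
finger_gap: 0.0339
```

```bash
python3 -m jog '[[0.3,[0,0,-0.15],[0,0,0]]]'
```

```text
time: 21.2
tool_pos: [0.5916, -0.2526, 0.0526]
eef_rot: [0.587, 0.401, -0.393, -0.584]
contact_force: [-5.2, 1.6, 10.6]
finger_gap: 0.0333
```

On the bench. Release and lift.

```bash
python3 -m jog '[[0.75,[0,0,0],[0,0,0]],[0.75,[0,0,0],[0,0,0]],[0.75,[0,0,0],[0,0,0]],[0.75,[0,0,1],[0,0,0]],[0.75,[0,0,3],[0,0,0]],[0.75,[0,0,5],[0,0,0]],[0.75,[0,0,6],[0,0,0]],[0.75,[0,0,5],[0,0,0]],[0.75,[0,0,0],[0,0,0]]]'
python3 - <<'E'
from h import *
snap('scene','s9');i=cv2.imread('pics/s9.png');cv2.imwrite('pics/l.png',cv2.resize(i[130:350,80:480],(800,440),interpolation=2))
E
```

```text
time: 22.32
tool_pos: [0.5914, -0.2525, 0.2633]
eef_rot: [0.588, 0.401, -0.392, -0.582]
contact_force: [1.2, -0.5, -0.7]
finger_gap: 0.064
```

View pics/l.png

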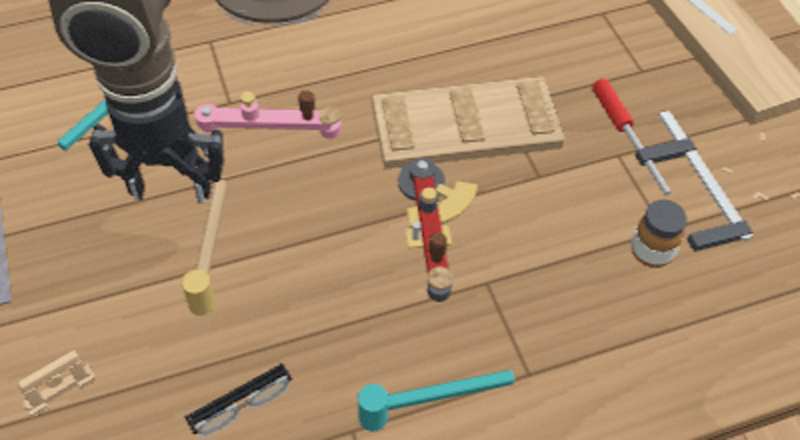

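Run:
```python
from h import *
for z in(.062,.075):print(z,proj('s9',[.5604,.0770,z])) 
i=cv2.imread('pics/s9.png');c=i[212:242,280:310].astype(int);m=(c[...,2]>150)&(c[...,0]<120)&(c[...,1]>120)
n,l,s,k=cv2.connectedComponentsWithStats(m.astype('uint8'));print(s[1:]+[280,212,0,0,0],k[1:]+[280,212])
print(job.job_done())
```

```text
0.062 [294.48501534 226.22752065]
0.075 [294.6935423  223.39548704]
[[298 212  12  13 100]
 [280 214   1   1   1]
 [299 222   1   1   1]
 [291 224   5   6   8]
 [296 224  14  18  56]
 [280 226  10  16  82]
 [297 228   1   1   1]] [[304.94       216.92      ]
 [280.         214.        ]
 [299.         222.        ]
 [292.375      227.125     ]
 [302.96428571 234.82142857]
 [283.14634146 234.15853659]
 [297.         228.        ]]
the job is handed in; nothing more can be done
None
```

I swung the red arm out past its catch and home against the stop, drove the peg down with the mallet, stood the mallet back on open bench and handed the job in at about 22 s. The hand-in reported no verdict.

**Arm:** The knob travelled about 27 mm (0.18 rad) from the start of the catch to a hard stop. The catch took about 14 N and I held about 15 N on the stop. The highest knob reading was about 19–22 N, at first contact with the catch, when the knob had slipped to the edge of the pads. I then gripped it again. The pictures show the bar against the stop post.

**Peg:** The force climbed, dropped at the click, and the mallet bottomed about 13 mm below first contact. My last push step was too large and read 46 N at the wrist. That is above the 25 N I was aiming for, but below the 60 N limit on force between arm and cradle. In the final picture the peg cap sits at about row 227, and I expected 226 for down and 223 for up. That agrees with the peg being down, but at this resolution it doesn't prove the full 10 mm.

**Mallet and bystanders:** The mallet stands upright and released near (0.59, -0.25), far from the cradle. The jar, spectacles, bridge and clamp look unmoved in the final picture; I didn't measure them.

**Disagreements:** Lengths measured from the wrist pictures came out 2–3% short. Positions that used the top camera gave wrong heights for the knob, peg cap and mallet, so I used the heights in the text for the knob and cap. Two wrist views put the top of the mallet head at 55 mm against the stated 60.

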